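# Unhook the filter tray from the bench rail

### The arm

A 7-joint arm with a two-finger parallel gripper is mounted at the origin on the work surface. World frame = base frame: x ahead of the robot, y to its left, z up, the work surface at z = 0. Lengths are in m, angles in rad, forces in N, time in s.
With the tool pointing down it reaches from about 0.4 to 0.85 m from the base axis. Payload 10.4 kg.
Tool frame: the origin (TCP) lies between the finger pads; the fingertips stand 19 mm ahead of it and the grasp point (between the pads) is the TCP; z points along the fingers, x is the direction in which the jaws open and shut, and the axes are right-handed (so a half turn about z gives the same grasp; the last joint's range is limited). The gripper opens to 87 mm and grips with 3 to 60 N. Pads are 19 mm wide; open, the fingers measure 117 mm over their backs; the gripper's body (75 mm by 190 mm) begins 51 mm behind the grasp point.
Start: joints at [-1.153, 0.332, -0.065, 1.46, 0.022, 1.35, -0.088], TCP at [0.267, 0.565, 0.242] pointing down, gripper open.
Joint ranges: [-2.6, 2.6], [-0.5, 2.12], [-1.47, 1.34], [0.16, 2.42], [-1.27, 4.41], [0.06, 2.06], [-2.6, 2.6]. Speed limits (rad/s): [2.22, 2.22, 2.79, 2.79, 3.14, 3.14, 3.14].

### API

Orientations are given as a unit quaternion [x, y, z, w].
In Python, from bench import * gives the robot as it stands.
- The arm moves only by the tool step_arm, never from a script. Its argument "commands" is a list of rows, each a list of 6 numbers: the shift along the tool's x, y, z in m, then the turn, a rotation vector about the tool's x, y, z in rad. In form: [[tx, ty, tz, rx, ry, rz], ...]. A call has 1 to 12 rows; each row shifts and turns the commanded pose from where the row before left it, along the tool's axes as they then stand; what a row does not reach is not made up. A row lasts 1/10 s, in which the tool goes at most 50 mm and 8.59 degrees, less where a joint would pass 70% of its speed; a pose out of reach is approached as far as the arm can. A call with a gripper value outside its range is refused whole. "gripper" is the opening, from 0 (shut) to 1 (fully open), set as the call begins (left out, the last holds). The fingers move at their own pace and stop on an object; "grip_force" is the grip in N (left out, the last holds). Time passes only in rows, so rows that do not move let the fingers close. It gives the time, the measured TCP pose, the force and the opening at its end, in the units of the state.
- read_state(): the state, without advancing time (a new reading comes with each control period).
- camera(name): name is "scene" or "top" or "wrist"; returns the picture (400x640x3 uint8, red, green, blue); there is no depth.
- get_calibration(name): a dict with "fx", "fy", "cx", "cy" (pixels), "k1" (the pictures are not rectified: a ray, as slopes to the right and down, at radius r is drawn at 1 + k1 r^2 times it, then the intrinsics apply), "R" (3x3) and "t" (3): a world point X has camera coordinates R X + t. Camera axes: x right, y down, z forward; pixel columns grow to the right and rows downward; lengths in m; the calibration is good to about 2 mm. A picture is of the moment at which its call begins: read the wrist's pose just before it. get_calibration takes no time and is no camera call; for the wrist camera it gives the pose at the moment of the call.
- close_job(): hands the job in, once; it reports no verdict.
The state is a dict: "time": time; "joint_positions": joint angles; "joint_vel": joint speeds; "joint_torque": joint torques, N m; "ee_pos": TCP position; "eef_rot": TCP orientation; "ft_force": force on the tool from outside, world axes, zero at the start; "torque": the same for the moment, N m; "width": finger opening in m.
Only numpy, scipy, OpenCV 4.12 (cv2) and the standard library are available. Lean on these libraries where they do the work, as an engineer would, in place of code of your own. Each camera call takes 0.05 s, during which the arm holds its last target. There are 200 camera calls.

### The job

Take the shallow filter tray off its hanging rail: first tip its front up by about 20 degrees while its lip still sits on the ledge, then lift the lip off the ledge. Set the tray down flat in the middle of the rubber mat, without dropping it, and let go; leave the deep bin hanging undisturbed beside it.

Things in the scene. Friction and masses are not known exactly. Their poses are not given: they have to be found in the camera images.
- tray: Grey plastic open tray (0.3 kg), shallower of the two units hung on the rail, four black square blocks fixed in its rear half. Origin: centre of its underside, 94 mm above the bench while hung level. x points from its front (towards the robot) to its rear (rail), z up. Walls: x -70 to 70, y -50 to 50, rim at z 50 mm. Interior empty from x -60 to 3, floor 4 mm, blocks up to z 42.
- tray_tab (a point): Middle of the grip tab on the tray's front wall, at tray x -65, z 60 mm. Tab 10 mm thick in x, 60 mm wide in y, top at z 70; the front wall below it is as thick. Pinch from above with one finger outside and one inside the tray.
- tray_lip (a point): Lower inner corner of the hooked lip (nib) behind the ledge, at tray x 86, y 0, z 48 mm, 8 mm below the ledge's top. Hung, it touches the ledge's back: tip the front up about the tray's y axis through it (free to 30 degrees) while easing the tray about 4 mm rearwards (10 mm of play), or it binds in the lift. A 4 mm toe under the rail's lower bar stops a lift until tipped 10 degrees.
- rail: Fixed aluminium hanging rail, 340 mm along y, on two end posts 156 mm high. Ledge 6 mm thick, top 150 mm above the bench; under it a lower bar, 106 to 120 mm above the bench, whose front face (x -16) backs the tray. Origin: on the bench below the back face of the ledge, mid-length. x points away from the hung units, z up.
- bin: Bystander, not to be moved: deeper grey bin hung on the same rail beside the tray, on either side (centres 132 to 156 mm apart). Same length and width, rim 85 mm and tab top 105 mm above its underside, two round clear cans with black caps inside. Origin: centre of its underside, 59 mm above the bench; axes like the tray's.
- mat: Fixed flat black rubber mat on the bench, 240 mm (x) by 220 mm (y), 4 mm thick. Origin: centre of its underside, on the bench; z up.
Mind the look-alikes: they are no part of the job. What is shaped like the tray but blue is not meant.

How it is judged:
By the outcome, as a careful person would: the job done as asked, in the order asked, and still so for the second after the job is handed in, with the robot touching nothing.
It also fails if it takes over 45 s, if anything falls off the work surface, if the arm or the gripper's body presses on something with over 40 N, if the wrist force passes 120 N, or if a joint passes its speed limit or range.

## Working session

There is one attempt and no reset: what is moved stays moved. The work goes in short steps, Python scripts to look and compute and a tool call to move; the robot and the scene stay as the last step left them, time stands still between calls to the robot, and variables do not carry over. Pictures are saved under pics/ and viewed, on a budget of 10 in all, crops included, one or two more only if the job needs it, and the job is handed in when it is done.

Besides the shell and the picture viewer there is one more tool, called as name(argument=value, ...), one argument or row to a line, values as JSON. step_arm: Moves the arm, as the interface text tells. Its arguments: {"type":"object","properties":{"commands":{"type":"array","items":{"type":"array","items":{"type":"number"}}},"gripper":{"type":"number"},"grip_force":{"type":"number"}},"required":["commands"]}

```bash
mkdir -p pics; cat > h.py <<'E'
from bench import *
import numpy as np, cv2
def save(n,f):
    im=camera(n); cv2.imwrite('pics/'+f,im[:,:,::-1]); return im
def ray(c,u,v):
    K=np.array([[c['fx'],0,c['cx']],[0,c['fy'],c['cy']],[0,0,1.]])
    x=(u-c['cx'])/c['fx'];y=(v-c['cy'])/c['fy']
    a,b=x,y
    for _ in range(30):
        s=1+c['k1']*(a*a+b*b); a,b=x/s,y/s
    R=np.array(c['R']);t=np.array(c['t'])
    return -R.T@t, R.T@np.array([a,b,1])
def onz(c,u,v,z):
    o,d=ray(c,u,v); return o+d*(z-o[2])/d[2]
def proj(c,X):
    p=np.array(c['R'])@np.array(X)+np.array(c['t']); a,b=p[:2]/p[2]; s=1+c['k1']*(a*a+b*b)
    return np.array([c['cx']+c['fx']*a*s,c['cy']+c['fy']*b*s])
E
python3 - <<'E'
from h import *
s=read_state();print({k:np.round(v,4) for k,v in s.items()})
a=save('top','t0.png');b=save('scene','s0.png')
for n in('top','scene','wrist'):
    c=get_calibration(n);o,d=ray(c,320,200);print(n,c['fx'],c['k1'],o,d)
E
```

```text
{'time': np.float64(0.0), 'joint_positions': array([-1.1526,  0.3329, -0.0647,  1.4609,  0.0216,  1.3499, -0.0885]), 'joint_vel': array([-0.0007,  0.0009,  0.0001, -0.0004, -0.0013,  0.0009, -0.001 ]), 'joint_torque': array([ 6.00000e-04, -6.23266e+01,  2.46000e-02, -3.89875e+01,
       -6.14000e-02,  3.99000e-02,  1.00000e-04]), 'ee_pos': array([0.2665, 0.5649, 0.2408]), 'eef_rot': array([ 8.446e-01,  5.354e-01, -6.000e-04,  4.000e-04]), 'ft_force': array([-0.2333, -0.4857, -0.2087]), 'torque': array([ 0.0086, -0.0242,  0.016 ]), 'width': np.float64(0.0872)}
top 455.2251746203079 -0.05302549761982886 [0.3757833  0.06329371 1.22615602] [ 0.08620576  0.0321044  -0.99590976]
scene 503.853918930481 -0.04928884156422623 [ 1.06723847 -0.61932461  0.84833607] [-0.46712496  0.61039494 -0.63977331]
wrist 306.81134855777 -0.02952687590921922 [0.19957333 0.59675926 0.38396522] [ 0.23902491 -0.12585896 -0.96289863]
```

View pics/t0.png

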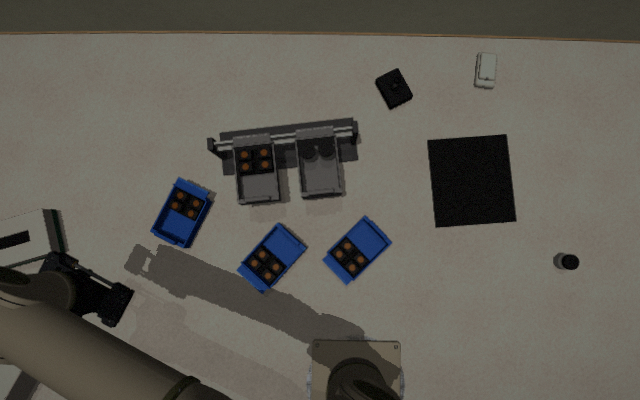

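View pics/s0.png

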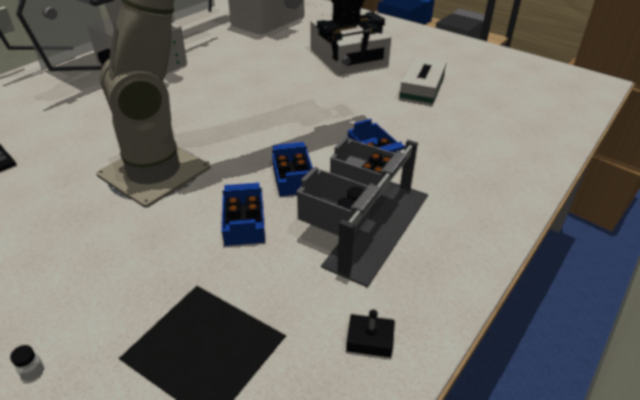

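The top view shows the tray (four blocks) at about (257,170), left (+y) of the bin at (320,162). The rail runs from about (213,145) to (355,132). The mat is at (428–516, 135–227), with blue look-alikes below. Next I'll zoom in and compute the mat position.

```bash
python3 - <<'E'
from h import *
im=cv2.imread('pics/t0.png');c=get_calibration('top')
cr=cv2.convertScaleAbs(im[115:215,200:370],alpha=1.6,beta=10);cv2.imwrite('pics/t0c.png',cv2.resize(cr,None,fx=4.5,fy=4.5,interpolation=cv2.INTER_CUBIC))
m=(im.max(2)<45).astype(np.uint8);m[:,:410]=0;m[:110]=0;m[240:]=0
k=cv2.findContours(m,0,2)[0];k=max(k,key=cv2.contourArea);r=cv2.minAreaRect(k);print(r)
P=np.array([onz(c,u,v,.004) for u,v in cv2.boxPoints(r)]);print(P.round(4),P.mean(0),np.linalg.norm(np.diff(P,axis=0),axis=1))
for u,v,z in[(213,145,.156),(354,130,.156),(236,203,.154),(281,199,.154),(259,203,.164)]:print(u,v,onz(c,u,v,z).round(4))
E
```

```text
((471.3497314453125, 180.43751525878906), (88.80195617675781, 80.28356170654297), 84.50768280029297)
[[ 0.6514 -0.186   0.004 ]
 [ 0.6777 -0.4061  0.004 ]
 [ 0.4357 -0.4245  0.004 ]
 [ 0.4112 -0.2086  0.004 ]] [ 0.54399864 -0.30628569  0.004     ] [0.22160914 0.24260865 0.21728562]
213 145 [0.5962 0.3586 0.156 ]
354 130 [0.6384 0.0201 0.156 ]
236 203 [0.4575 0.2973 0.154 ]
281 199 [0.4691 0.1904 0.154 ]
259 203 [0.4578 0.2407 0.164 ]
```

View pics/t0c.png

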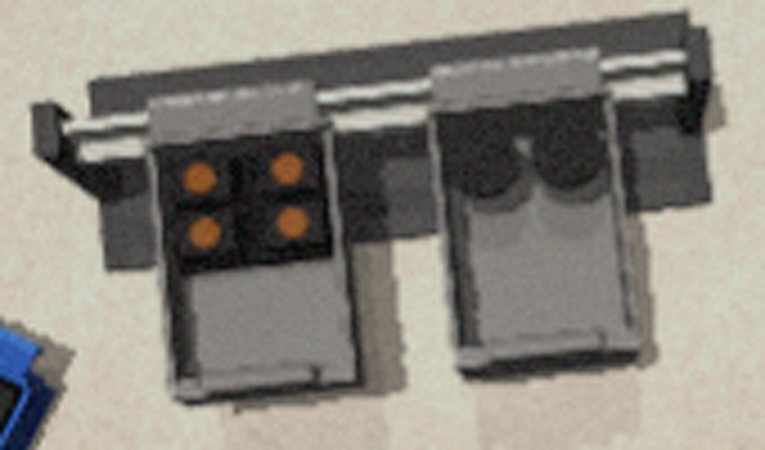

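```bash
python3 - <<'E'
from h import *
from scipy.spatial.transform import Rotation as R
c=get_calibration('top');f=lambda u,v,z:onz(c,200+u/4.5,115+v/4.5,z)
L=f(65,125,.15);r=f(685,60,.15);d=L-r;print('rail',L,r,np.linalg.norm(d),'yaw',np.degrees(np.arctan2(-d[0],d[1])))
a=f(203,383,.164);b=f(318,369,.164);print('tab',a,b,np.linalg.norm(a-b),(a+b)/2,np.degrees(np.arctan2(-(a-b)[0],(a-b)[1])))
a=f(172,390,.144);b=f(355,375,.144);print('front',a,b,np.linalg.norm(a-b),(a+b)/2)
a=f(150,100,.156);b=f(312,85,.156);print('back lip',a,b,np.linalg.norm(a-b),(a+b)/2)
s=read_state();M=R.from_quat(s['eef_rot']).as_matrix();print(M.round(3))
w=get_calibration('wrist');print('cam in tool',(M.T@(ray(w,320,200)[0]-s['ee_pos'])).round(3), (M.T@ray(w,320,200)[1]).round(3),(M.T@np.array(w['R']).T).round(3))
E
```

```text
rail [0.60293819 0.35696804 0.15      ] [0.64386762 0.02421162 0.15      ] 0.3352641586492298 yaw 7.012226091459652
tab [0.46394848 0.27382577 0.164     ] [0.47249258 0.21368698 0.164     ] 0.06074269876599238 [0.46822053 0.24375637 0.164     ] 8.086068052348688
front [0.46153297 0.29427517 0.144     ] [0.47150049 0.19666867 0.144     ] 0.09811412028031541 [0.46651673 0.24547192 0.144     ]
back lip [0.61596192 0.31002876 0.156     ] [0.62544352 0.22322835 0.156     ] 0.0873167347552354 [0.62070272 0.26662856 0.156     ]
[[ 0.427  0.904 -0.001]
 [ 0.904 -0.427 -0.001]
 [-0.001  0.    -1.   ]]
cam in tool [-0.    -0.074 -0.143] [-0.011  0.27   0.963] [[ 1.    -0.001  0.   ]
 [ 0.001  0.961  0.275]
 [-0.    -0.275  0.961]]
```

step_arm(
  commands=[
    [-0.01, 0.016, 0, 0, 0, 0],
    [-0.0204, 0.032, 0, 0, 0, 0],
    [-0.0204, 0.032, 0, 0, 0, 0],
    [-0.0204, 0.032, 0, 0, 0, 0],
    [-0.0204, 0.032, 0, 0, 0, 0],
    [-0.0204, 0.032, 0, 0, 0, 0],
    [-0.0204, 0.032, 0, 0, 0, 0],
    [-0.0204, 0.032, 0, 0, 0, 0],
    [-0.0204, 0.032, 0, 0, 0, 0],
    [-0.0204, 0.032, 0, 0, 0, 0],
    [-0.01, 0.016, 0, 0, 0, 0],
  ],
  gripper=0.75,
)

```text
time: 1.2
ee_pos: [0.4709, 0.24, 0.2415]
eef_rot: [0.846, 0.533, -0.0, 0.0]
ft_force: [-0.5, 0.2, 0.5]
width: 0.0653
```

step_arm(
  commands=[
    [0, 0, 0, 0, 0, 0.1],
    [0, 0, 0, 0, 0, 0.126],
    [0, 0, 0, 0, 0, 0.126],
    [0, 0, 0, 0, 0, 0.126],
    [0, 0, 0, 0, 0, 0.126],
    [0, 0, 0, 0, 0, 0.126],
    [0, 0, 0, 0, 0, 0.126],
    [0, 0, 0, 0, 0, 0.1],
    [0, 0, 0, 0, 0, 0.05],
    [0, 0, 0, 0, 0, 0],
    [0, 0, 0, 0, 0, 0],
  ],
)

```text
time: 2.3
ee_pos: [0.4692, 0.244, 0.2414]
eef_rot: [0.998, 0.063, -0.0, 0.0]
ft_force: [0.9, 0.9, -0.9]
width: 0.0653
```

```bash
python3 - <<'E'
from h import *
from scipy.spatial.transform import Rotation as R
s=read_state();print(s['time'],s['ee_pos'].round(4) if hasattr(s['ee_pos'],'round') else s['ee_pos']);M=R.from_quat(s['eef_rot']).as_matrix();print(M.round(3))
w=get_calibration('wrist');im=save('wrist','w1.png');np.save('w1R',w['R']);np.save('w1t',w['t'])
print(proj(w,[.468,.244,.164]))
E
```

```text
2.3 [0.4692 0.244  0.2414]
[[ 0.992  0.125 -0.   ]
 [ 0.125 -0.992 -0.   ]
 [-0.     0.    -1.   ]]
[320.43307786 216.28592037]
```

View pics/w1.png

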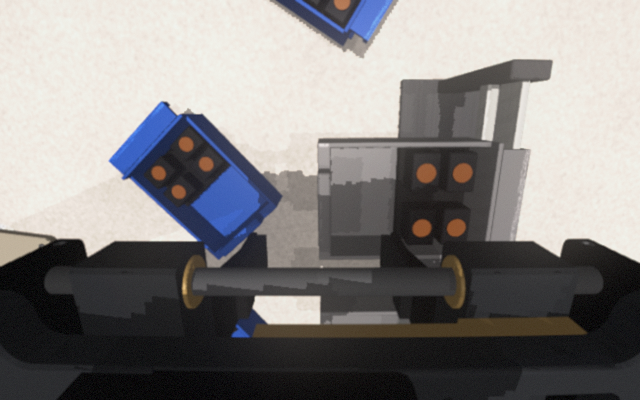

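The wrist view shows the tray at cols 318–500, rows 138–258, with its front wall and tab at cols 318–331. That is close to the predicted tab pixel (320,216). I'll zoom in on the tab.

```bash
python3 - <<'E'
import cv2
im=cv2.imread('pics/w1.png')[130:270,300:440]
cv2.imwrite('pics/w1c.png',cv2.resize(cv2.convertScaleAbs(im,alpha=1.2),None,fx=4,fy=4,interpolation=cv2.INTER_CUBIC))
E
```

```text
(no output)
```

View pics/w1c.png

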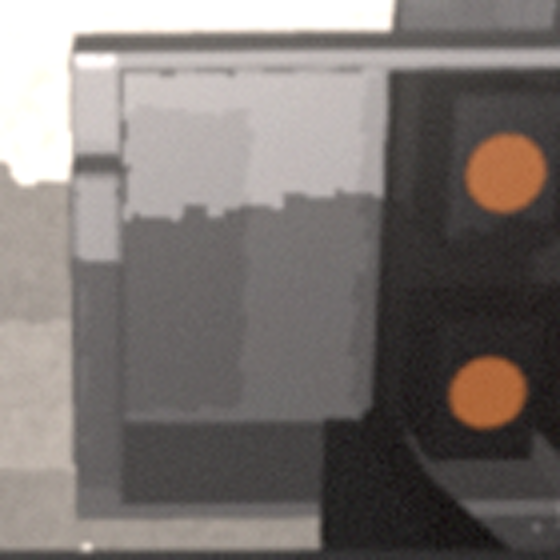

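```bash
python3 - <<'E'
from h import *
from scipy.spatial.transform import Rotation as R
w=get_calibration('wrist');s=read_state();M=R.from_quat(s['eef_rot']).as_matrix()
f=lambda u,v,z:M.T@(onz(w,300+u/4,130+v/4,z)-s['ee_pos'])
for n,u,v,z in[('tabL up',75,172,.164),('tabL dn',77,480,.164),('tabR up',121,172,.164),('tabR dn',122,490,.164),('rimcorner +y out',75,45,.144),('rim +y in',121,70,.144),('rim -y out',78,516,.144),('tab side row155',75,155,.164)]:print(n,(1000*f(u,v,z)).round(1))
E
```

```text
tabL up [ -2.2 -33.4  77.5]
tabL dn [-2.2 27.7 77.5]
tabR up [  6.1 -33.4  77.5]
tabR dn [ 6.7 29.9 77.5]
rimcorner +y out [ -2.4 -54.5  97.5]
rim +y in [  6.5 -49.7  97.4]
rim -y out [-2.3 45.5 97.5]
tab side row155 [ -2.2 -36.5  77.5]
```

step_arm(
  commands=[
    [0.0022, -0.004, 0.005, 0, 0, 0],
    [0, 0, 0.02, 0, 0, 0],
    [0, 0, 0.025, 0, 0, 0],
    [0, 0, 0.02, 0, 0, 0],
    [0, 0, 0.0125, 0, 0, 0],
    [0, 0, 0.005, 0, 0, 0],
    [0, 0, 0, 0, 0, 0],
    [0, 0, 0, 0, 0, 0],
    [0, 0, 0, 0, 0, 0],
  ],
)

```text
time: 3.25
ee_pos: [0.4714, 0.2492, 0.155]
eef_rot: [0.998, 0.062, 0.001, -0.0]
ft_force: [-0.7, -0.5, 0.5]
width: 0.0653
```

step_arm(
  commands=[
    [0, 0, 0, 0, 0, 0],
    [0, 0, 0, 0, 0, 0],
    [0, 0, 0, 0, 0, 0],
    [0, 0, 0, 0, 0, 0],
    [0, 0, 0, 0, 0, 0],
    [0, 0, 0, 0, 0, 0],
    [0, 0, 0, 0, 0, 0],
    [0, 0, 0, 0, 0, 0],
  ],
  gripper=0,
  grip_force=40,
)

```text
time: 4.05
ee_pos: [0.4691, 0.2487, 0.1537]
eef_rot: [0.998, 0.062, -0.002, 0.0]
ft_force: [-0.1, -1.2, 9.0]
width: 0.0099
```

step_arm(
  commands=[
    [0.0005, 0, -0.003, 0, -0.0175, 0],
    [0.0009, 0, -0.0053, 0, -0.0349, 0],
    [0.0009, 0, -0.0053, 0, -0.0349, 0],
    [0.0009, 0, -0.0053, 0, -0.0349, 0],
    [0.0009, 0, -0.0053, 0, -0.0349, 0],
    [0, 0, 0, 0, 0, 0],
    [0, 0, 0, 0, 0, 0],
  ],
)

```text
time: 4.75
ee_pos: [0.4762, 0.2494, 0.1773]
eef_rot: [0.995, 0.062, -0.078, 0.005]
ft_force: [-0.1, -0.1, -0.9]
width: 0.0099
```

```bash
python3 - <<'E'
from h import *
from scipy.spatial.transform import Rotation as R
s=read_state();M=R.from_quat(s['eef_rot']).as_matrix();print(s['ee_pos'].round(4),s['ft_force'].round(1),s['torque'].round(2),np.degrees(np.arcsin(-M[2,0])))
E
```

```text
[0.4762 0.2494 0.1773] [-0.1 -0.1 -0.9] [-0.04  0.01  0.01] 9.007392265847137
```

step_arm(
  commands=[
    [0.0007, 0, -0.0053, 0, -0.0349, 0],
    [0.0007, 0, -0.0053, 0, -0.0349, 0],
    [0.0007, 0, -0.0053, 0, -0.0349, 0],
    [0.0007, 0, -0.0053, 0, -0.0349, 0],
    [0.0007, 0, -0.0053, 0, -0.0349, 0],
    [0.0004, 0, -0.0028, 0, -0.0185, 0],
    [0, 0, 0, 0, 0, 0],
    [0, 0, 0, 0, 0, 0],
    [0, 0, 0, 0, 0, 0],
  ],
)

```text
time: 5.65
ee_pos: [0.4867, 0.2509, 0.2054]
eef_rot: [0.983, 0.061, -0.174, 0.011]
ft_force: [1.3, -0.8, -2.6]
width: 0.0092
```

```bash
python3 - <<'E'
from h import *
from scipy.spatial.transform import Rotation as R
s=read_state();M=R.from_quat(s['eef_rot']).as_matrix();print(s['ee_pos'].round(4),s['ft_force'].round(1),s['torque'].round(2),np.degrees(np.arcsin(-M[2,0])))
im=camera('scene')[110:310,250:470];cv2.imwrite('pics/s1.png',cv2.resize(cv2.convertScaleAbs(im[:,:,::-1],alpha=1.5),None,fx=3,fy=3,interpolation=cv2.INTER_CUBIC)[:600])
E
```

```text
[0.4867 0.2509 0.2054] [ 1.3 -0.8 -2.6] [-0.03 -0.42 -0.04] 20.02563956351884
```

View pics/s1.png

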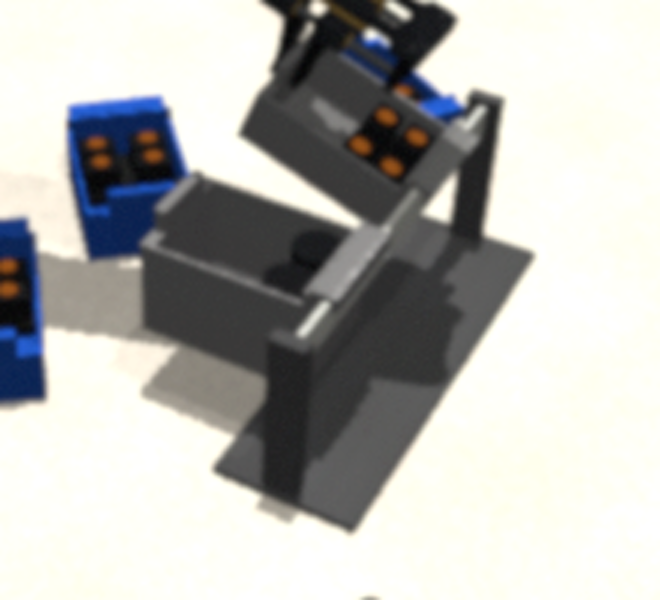

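The tray is tipped 20°, and the bin still hangs level beside it. The force reading says the gripper carries most of the weight, so I'll lower about 2 mm to make sure the lip is sitting on the ledge before lifting.

step_arm(
  commands=[
    [0.0004, 0, 0.0011, 0, 0, 0],
    [0.0003, 0, 0.0008, 0, 0, 0],
    [0, 0, 0, 0, 0, 0],
    [0, 0, 0, 0, 0, 0],
    [0, 0, 0, 0, 0, 0],
  ],
)

```text
time: 6.2
ee_pos: [0.487, 0.2509, 0.2034]
eef_rot: [0.983, 0.061, -0.174, 0.011]
ft_force: [-0.5, -0.1, -2.2]
width: 0.0095
```

```bash
python3 - <<'E'
from h import *
s=read_state();print(s['ee_pos'].round(4),s['ft_force'].round(1),s['torque'].round(2))
E
```

```text
[0.487  0.2509 0.2034] [-0.5 -0.1 -2.2] [ 0.   -0.4  -0.02]
```

step_arm(
  commands=[
    [0.0003, 0, 0.0009, 0, 0, 0],
    [0.0003, 0, 0.0009, 0, 0, 0],
    [0, 0, 0, 0, 0, 0],
    [0, 0, 0, 0, 0, 0],
    [0, 0, 0, 0, 0, 0],
  ],
)

```text
time: 6.7
ee_pos: [0.4871, 0.2509, 0.2017]
eef_rot: [0.983, 0.061, -0.174, 0.011]
ft_force: [-0.7, 0.5, -0.4]
width: 0.0103
```

```bash
python3 - <<'E'
from h import *
s=read_state();print(s['ee_pos'].round(4),s['ft_force'].round(1),s['torque'].round(2))
E
```

```text
[0.4871 0.2509 0.2017] [-0.7  0.5 -0.4] [-0.05 -0.47  0.05]
```

The wrist load fell from −2.2 to −0.4 N, so the ledge now carries the lip. Now I'll lift straight up.

step_arm(
  commands=[
    [-0.0007, 0, -0.0019, 0, 0, 0],
    [-0.0014, 0, -0.0038, 0, 0, 0],
    [-0.0017, 0, -0.0047, 0, 0, 0],
    [-0.0017, 0, -0.0047, 0, 0, 0],
    [-0.0017, 0, -0.0047, 0, 0, 0],
    [-0.0017, 0, -0.0047, 0, 0, 0],
    [0, 0, 0, 0, 0, 0],
    [0, 0, 0, 0, 0, 0],
  ],
)

```text
time: 7.5
ee_pos: [0.487, 0.2509, 0.2276]
eef_rot: [0.983, 0.061, -0.174, 0.011]
ft_force: [-0.0, -0.7, -2.0]
width: 0.0097
```

```bash
python3 - <<'E'
from h import *
s=read_state();print(s['ee_pos'].round(4),s['ft_force'].round(1),s['torque'].round(2))
im=camera('scene')[110:310,250:470];cv2.imwrite('pics/s2.png',cv2.resize(cv2.convertScaleAbs(im[:,:,::-1],alpha=1.5),None,fx=3,fy=3,interpolation=cv2.INTER_CUBIC)[:600])
E
```

```text
[0.487  0.2509 0.2276] [-0.  -0.7 -2. ] [-0.01 -0.39  0.03]
```

View pics/s2.png

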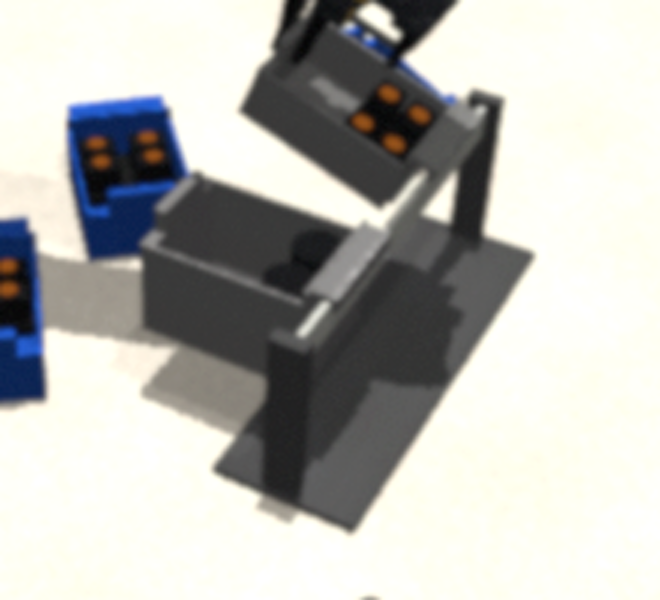

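step_arm(
  commands=[
    [-0.0034, 0, -0.0094, 0, 0, 0],
    [-0.0051, 0, -0.0141, 0, 0, 0],
    [-0.0051, 0, -0.0141, 0, 0, 0],
    [-0.0051, 0, -0.0141, 0, 0, 0],
    [-0.0051, 0, -0.0141, 0, 0, 0],
    [-0.0034, 0, -0.0094, 0, 0, 0],
    [-0.0017, 0, -0.0047, 0, 0, 0],
    [0, 0, 0, 0, 0, 0],
  ],
)

```text
time: 8.35
ee_pos: [0.4874, 0.251, 0.3131]
eef_rot: [0.983, 0.061, -0.173, 0.011]
ft_force: [0.2, -0.8, -2.3]
width: 0.0098
```

step_arm(
  commands=[
    [0, 0, 0, 0, 0.02, 0],
    [0, 0, 0, 0, 0.04, 0],
    [0, 0, 0, 0, 0.05, 0],
    [0, 0, 0, 0, 0.06, 0],
    [0, 0, 0, 0, 0.06, 0],
    [0, 0, 0, 0, 0.05, 0],
    [0, 0, 0, 0, 0.04, 0],
    [0, 0, 0, 0, 0.02, 0],
    [0, 0, 0, 0, 0.0095, 0],
    [0, 0, 0, 0, 0, 0],
    [0, 0, 0, 0, 0, 0],
  ],
)

```text
time: 9.45
ee_pos: [0.4873, 0.2508, 0.3123]
eef_rot: [0.998, 0.062, -0.001, 0.0]
ft_force: [0.1, 0.5, -2.7]
width: 0.0099
```

```bash
python3 - <<'E'
from h import *
from scipy.spatial.transform import Rotation as R
s=read_state();print(s['ee_pos'].round(4),s['ft_force'].round(1),s['torque'].round(2))
M=R.from_quat(s['eef_rot']).as_matrix();print(M.round(3))
a=np.radians(6.9);g=np.array([.544-.065*np.cos(a),-.306-.065*np.sin(a),s['ee_pos'][2]]);print(g,M.T@(g-s['ee_pos']))
E
```

```text
[0.4873 0.2508 0.3123] [ 0.1  0.5 -2.7] [-0.1   0.2   0.03]
[[ 0.992  0.123 -0.001]
 [ 0.123 -0.992 -0.   ]
 [-0.001  0.    -1.   ]]
[ 0.47947077 -0.31380889  0.31229326] [-7.74748154e-02  5.59306349e-01  2.44977341e-04]
```

step_arm(
  commands=[
    [-0.0014, 0.01, 0, 0, 0, 0],
    [-0.0028, 0.02, 0, 0, 0, 0],
    [-0.0042, 0.03, 0, 0, 0, 0],
    [-0.0042, 0.03, 0, 0, 0, 0],
    [-0.0042, 0.03, 0, 0, 0, 0],
    [-0.0042, 0.03, 0, 0, 0, 0],
    [-0.0042, 0.03, 0, 0, 0, 0],
    [-0.0042, 0.03, 0, 0, 0, 0],
    [-0.0042, 0.03, 0, 0, 0, 0],
    [-0.0042, 0.03, 0, 0, 0, 0],
    [-0.0042, 0.03, 0, 0, 0, 0],
    [-0.0042, 0.03, 0, 0, 0, 0],
  ],
)

```text
time: 10.65
ee_pos: [0.4811, -0.0855, 0.3127]
eef_rot: [0.998, 0.061, -0.0, -0.0]
ft_force: [-0.6, -0.3, -1.7]
width: 0.0098
```

step_arm(
  commands=[
    [-0.0042, 0.03, 0, 0, 0, 0],
    [-0.0042, 0.03, 0, 0, 0, 0],
    [-0.0042, 0.03, 0, 0, 0, 0],
    [-0.0042, 0.03, 0, 0, 0, 0],
    [-0.0042, 0.03, 0, 0, 0, 0],
    [-0.0042, 0.03, 0, 0, 0, 0],
    [-0.0035, 0.025, 0, 0, 0, 0],
    [-0.0021, 0.015, 0, 0, 0, 0],
    [-0.0013, 0.0093, 0, 0, 0, 0],
    [0, 0, 0, 0, 0, 0],
    [0, 0, 0, 0, 0, 0],
  ],
)

```text
time: 11.75
ee_pos: [0.4784, -0.3136, 0.3125]
eef_rot: [0.998, 0.062, -0.0, -0.0]
ft_force: [-0.2, -0.3, -1.9]
width: 0.0098
```

```bash
python3 - <<'E'
from h import *
from scipy.spatial.transform import Rotation as R
s=read_state();print(s['time'],s['ee_pos'].round(4),s['ft_force'].round(1))
M=R.from_quat(s['eef_rot']).as_matrix();print(M.round(3))
g=np.array([.4795,-.3138,.064]);print(M.T@(g-s['ee_pos']))
save('scene','s3.png')
E
```

```text
11.75 [ 0.4784 -0.3136  0.3125] [-0.2 -0.3 -1.9]
[[ 0.992  0.124 -0.001]
 [ 0.124 -0.992  0.001]
 [-0.001 -0.001 -1.   ]]
[0.00123114 0.00051573 0.2485157 ]
```

View pics/s3.png

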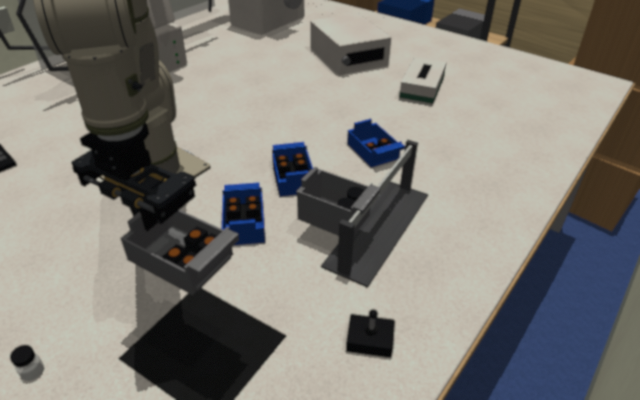

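The tray is held level above the mat. Its rim is around (180,245) and the mat corners span (120–285, 287–400). The bin is still hanging. Next, the descent.

step_arm(
  commands=[
    [0.0012, 0.0005, 0.015, 0, 0, 0],
    [0, 0, 0.03, 0, 0, 0],
    [0, 0, 0.03, 0, 0, 0],
    [0, 0, 0.03, 0, 0, 0],
    [0, 0, 0.03, 0, 0, 0],
    [0, 0, 0.03, 0, 0, 0],
    [0, 0, 0.03, 0, 0, 0],
    [0, 0, 0.02, 0, 0, 0],
    [0, 0, 0.015, 0, 0, 0],
    [0, 0, 0.005, 0, 0, 0],
    [0, 0, 0, 0, 0, 0],
    [0, 0, 0, 0, 0, 0],
  ],
)

```text
time: 13.0
ee_pos: [0.4804, -0.3144, 0.0784]
eef_rot: [0.998, 0.062, 0.0, 0.0]
ft_force: [-0.3, 0.0, -2.1]
width: 0.0095
```

```bash
python3 - <<'E'
from h import *
s=read_state();print(s['time'],s['ee_pos'].round(4),s['ft_force'].round(1),s['torque'].round(2))
im=save('top','t2.png')[110:250,400:540];cv2.imwrite('pics/t2c.png',cv2.resize(cv2.convertScaleAbs(im[:,:,::-1],alpha=1.6),None,fx=4,fy=4,interpolation=cv2.INTER_CUBIC))
E
```

```text
13.0 [ 0.4804 -0.3144  0.0784] [-0.3  0.  -2.1] [-0.13  0.22  0.  ]
```

View pics/t2c.png

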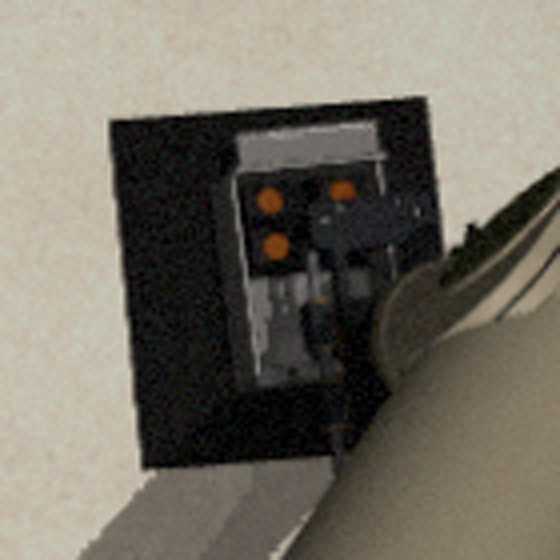

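```bash
python3 - <<'E'
from h import *
c=get_calibration('top');f=lambda u,v,z:onz(c,400+u/4,110+v/4,z)
a=np.radians(6.9);X=np.array([np.cos(a),np.sin(a)]);Y=np.array([-X[1],X[0]])
for u,v,z,n in[(237,172,.068,'wall rear'),(260,380,.068,'wall front'),(239,133,.076,'lip rear L'),(377,121,.076,'lip rear R'),(395,275,.068,'R wall')]:
    p=f(u,v,z)[:2]-[.544,-.306];print(n,(1000*np.array([p@X,p@Y])).round(1))
E
```

```text
wall rear [66.4 42.4]
wall front [-68.6  45.1]
lip rear L [90.1 40.2]
lip rear R [ 89.1 -49.7]
R wall [-10.3 -50.5]
```

step_arm(
  commands=[
    [0, -0.004, 0.003, 0, 0, 0],
    [0, 0, 0.004, 0, 0, 0],
    [0, 0, 0.003, 0, 0, 0],
    [0, 0, 0.002, 0, 0, 0],
    [0, 0, 0.001, 0, 0, 0],
    [0, 0, 0, 0, 0, 0],
    [0, 0, 0, 0, 0, 0],
  ],
)

```text
time: 13.75
ee_pos: [0.4793, -0.3103, 0.0646]
eef_rot: [0.998, 0.062, -0.0, 0.0]
ft_force: [1.0, -0.6, -1.8]
width: 0.0097
```

step_arm(
  commands=[
    [0, 0, 0.0005, 0, 0, 0],
    [0, 0, 0.0005, 0, 0, 0],
    [0, 0, 0, 0, 0, 0],
    [0, 0, 0, 0, 0, 0],
  ],
)

```text
time: 14.15
ee_pos: [0.4794, -0.3103, 0.064]
eef_rot: [0.998, 0.062, -0.0, -0.0]
ft_force: [-2.6, 2.8, 5.8]
width: 0.0095
```

```bash
python3 - <<'E'
from h import *
s=read_state();print(s['time'],s['ee_pos'].round(4),s['ft_force'].round(1),s['torque'].round(2))
E
```

```text
14.15 [ 0.4794 -0.3103  0.064 ] [-2.6  2.8  5.8] [0.31 0.83 0.03]
```

Force is now +5.8 N upward at the expected height, so the tray is seated. I'll release it gradually and withdraw straight up.

step_arm(
  commands=[
    [0, 0, 0, 0, 0, 0],
    [0, 0, 0, 0, 0, 0],
    [0, 0, 0, 0, 0, 0],
    [0, 0, 0, 0, 0, 0],
    [0, 0, 0, 0, 0, 0],
    [0, 0, 0, 0, 0, 0],
  ],
  gripper=0.55,
)

```text
time: 14.75
ee_pos: [0.4793, -0.3102, 0.0635]
eef_rot: [0.998, 0.062, -0.0, -0.0]
ft_force: [0.0, -0.3, 0.3]
width: 0.0455
```

step_arm(
  commands=[
    [0, 0, -0.005, 0, 0, 0],
    [0, 0, -0.015, 0, 0, 0],
    [0, 0, -0.03, 0, 0, 0],
    [0, 0, -0.03, 0, 0, 0],
    [0, 0, -0.03, 0, 0, 0],
    [0, 0, -0.03, 0, 0, 0],
    [0, 0, -0.03, 0, 0, 0],
    [0, 0, -0.03, 0, 0, 0],
    [0, 0, -0.02, 0, 0, 0],
    [0, 0, 0, 0, 0, 0],
  ],
)

```text
time: 15.75
ee_pos: [0.4801, -0.3112, 0.2877]
eef_rot: [0.998, 0.062, 0.002, 0.001]
ft_force: [-0.5, 0.7, -0.4]
width: 0.0483
```

step_arm(
  commands=[
    [-0.01, -0.02, 0, 0, 0, 0],
    [0, -0.03, 0, 0, 0, 0],
    [0, -0.04, 0, 0, 0, 0],
    [0, -0.04, 0, 0, 0, 0],
    [0, -0.04, 0, 0, 0, 0],
    [0, -0.04, 0, 0, 0, 0],
    [0, -0.03, 0, 0, 0, 0],
    [0, -0.02, 0, 0, 0, 0],
    [0, 0, 0, 0, 0, 0],
    [0, 0, 0, 0, 0, 0],
  ],
)

```text
time: 16.75
ee_pos: [0.4372, -0.0539, 0.2836]
eef_rot: [0.998, 0.062, -0.0, 0.0]
ft_force: [0.4, 0.3, -0.1]
width: 0.0478
```

```bash
python3 - <<'E'
from h import *
s=read_state();print(s['time'],s['ee_pos'].round(4),s['ft_force'].round(1))
t=save('top','t3.png')[110:250,200:540][:,:,::-1];sc=camera('scene')[150:400,100:440][:,:,::-1]
f=lambda i:cv2.resize(cv2.convertScaleAbs(i,alpha=1.5),None,fx=2.35,fy=2.35,interpolation=cv2.INTER_CUBIC)
a=f(t);b=cv2.resize(f(sc),None,fx=.45,fy=.45);cv2.imwrite('pics/end.png',np.vstack([a,cv2.copyMakeBorder(b,0,0,0,a.shape[1]-b.shape[1],0)]))
E
```

```text
16.75 [ 0.4372 -0.0539  0.2836] [ 0.4  0.3 -0.1]
```

View pics/end.png

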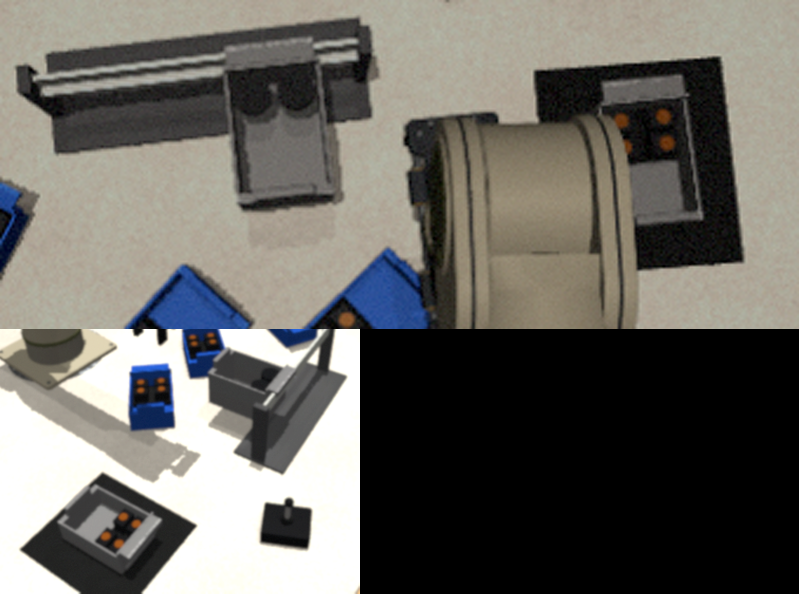

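The tray sits flat near the middle of the mat, and the bin still hangs at (280,125). I'll do one numeric check and then hand in.

```bash
python3 - <<'E'
from h import *
c=get_calibration('top');f=lambda u,v,z:onz(c,200+u/2.35,110+v/2.35,z)
a=np.radians(6.9);X=np.array([np.cos(a),np.sin(a)]);Y=np.array([-X[1],X[0]])
r=[]
for u,v,z,n in[(603,83,.062,'lip L'),(684,77,.062,'lip R'),(702,219,.054,'front R corner')]:
    p=f(u,v,z)[:2]-[.544,-.306];q=1000*np.array([p@X,p@Y]);r.append(q);print(n,q.round(1))
off=[r[2][0]+70,(r[0][1]+r[1][1])/2];print('offset mm',off)
if np.hypot(*off)<12: print(close_job())
E
```

```text
lip L [88.1 44.9]
lip R [ 85.9 -45.8]
front R corner [-72.2 -47. ]
offset mm [np.float64(-2.1503410706598345), np.float64(-0.4390056015431547)]
the job is handed in; nothing more can be done
None
```

The tray is off the rail and sitting flat in the middle of the rubber mat, released, and the job is handed in at about 17 s of the 45 s allowed.

- **Tip and lift:** I gripped the tab and tipped the front up 20° about the lip while easing it rearwards. The lip turned out not to be resting on the ledge after the tip. I lowered about 4 mm until the wrist force fell to about zero, which showed the ledge was carrying it, and then lifted straight up.
- **Placing:** I levelled the tray, carried it over, and corrected about 4 mm sideways above the mat. I lowered it until the wrist felt it seat, with an upward force of about 6 N, before letting go.
- **Last checks:** The top view puts the tray about 2 mm off the mat centre and in line with the mat. In the final top and scene views it looks flat, the bin still hangs level on the rail, and the gripper is clear with near-zero wrist force. I checked the bin only by eye, not by measurement. No check failed or disagreed at the end.

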